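# Find the rocking corner of a jig plate and press its shim flat

### The job

The jig plate rocks on its bed because one corner is not carried. Without gripping or lifting anything, press down on the plate's corners with the closed fingertips, one at a time, until you find the corner that gives way; let it come up again, then press the raised shim tab beside that corner down fully flat. Leave the other three shims standing, the ferrule standing on the plate, and everything else where it is.

Things in the scene. Friction and masses are not known exactly. Their poses are not given: they have to be found in the camera images.
- bed: Fixed dark steel jig bed, a slab 190 x 250 x 10 mm lying flat on the bench. Origin: centre of its underside, on the bench top. Its x axis points away from the robot and y to the left, turned by up to about 0.25 rad. It carries a packer block under each plate corner, four hinged shims along its left and right sides, and four upright stop pins (8 mm thick, tops 48 mm above the bench) at the middles of the plate's four sides.
- plate: Loose aluminium jig plate, 170 x 208 x 10 mm (x, y, z), about 0.9 kg, lying level on the packers inside the stop pins. Origin: centre of its underside, 40 mm above the bench; axes as the bed's. Three packers carry it; the fourth (any corner, different each time, hidden under the plate) is 5.5 mm too low. The corner over it gives way under a downward push of about 2 to 4 N, sinks about 6 mm to a stop and comes back up when let go; the other three corners stay firm.
- corner_1 (a point): Point on the plate's top face at its far left corner, where to press: +68, +80 mm along plate x, y from the plate's centre, 50 mm above the bench while the plate is level. It moves with the plate. Shim 1 belongs to this corner.
- corner_2 (a point): Point on the plate's top face at its far right corner, where to press: +68, -80 mm along plate x, y from the plate's centre, 50 mm above the bench while the plate is level. It moves with the plate. Shim 2 belongs to this corner.
- corner_3 (a point): Point on the plate's top face at its near left corner, where to press: -68, +80 mm along plate x, y from the plate's centre, 50 mm above the bench while the plate is level. It moves with the plate. Shim 3 belongs to this corner.
- corner_4 (a point): Point on the plate's top face at its near right corner, where to press: -68, -80 mm along plate x, y from the plate's centre, 50 mm above the bench while the plate is level. It moves with the plate. Shim 4 belongs to this corner.
- tab_1 (a point): Centre of the upper face of the thumb tab (28 x 18 x 6 mm) at the outer end of shim 1, beside the far left corner. The tab is 38 mm out from the hinge line, which runs along bed x, 37 mm above the bench and 113 mm to the left of the bed's centre line. At the start the shim slants up and outward at about 55 degrees (tab about 70 mm above the bench); pressed flat its tab face is 40 mm above the bench and about 151 mm left of the bed's centre line. It moves with the shim.
- tab_2 (a point): Centre of the upper face of the thumb tab (28 x 18 x 6 mm) at the outer end of shim 2, beside the far right corner. The tab is 38 mm out from the hinge line, which runs along bed x, 37 mm above the bench and 113 mm to the right of the bed's centre line. At the start the shim slants up and outward at about 55 degrees (tab about 70 mm above the bench); pressed flat its tab face is 40 mm above the bench and about 151 mm right of the bed's centre line. It moves with the shim.
- tab_3 (a point): Centre of the upper face of the thumb tab (28 x 18 x 6 mm) at the outer end of shim 3, beside the near left corner. The tab is 38 mm out from the hinge line, which runs along bed x, 37 mm above the bench and 113 mm to the left of the bed's centre line. At the start the shim slants up and outward at about 55 degrees (tab about 70 mm above the bench); pressed flat its tab face is 40 mm above the bench and about 151 mm left of the bed's centre line. It moves with the shim.
- tab_4 (a point): Centre of the upper face of the thumb tab (28 x 18 x 6 mm) at the outer end of shim 4, beside the near right corner. The tab is 38 mm out from the hinge line, which runs along bed x, 37 mm above the bench and 113 mm to the right of the bed's centre line. At the start the shim slants up and outward at about 55 degrees (tab about 70 mm above the bench); pressed flat its tab face is 40 mm above the bench and about 151 mm right of the bed's centre line. It moves with the shim.
- shim_1 (a joint): Hinge of the far left shim, a steel strip 20 mm wide. 0 = standing up as built, 0.96 rad = pressed flat (level, against its stop); its toe then lies under the plate corner. Stiff hinge (0.22 N m: about 6 N on the tab; it stays where it is left). Only the shim at the low corner can go flat; at the firm corners the packer blocks it after about 0.25 rad.
- shim_2 (a joint): Hinge of the far right shim, a steel strip 20 mm wide. 0 = standing up as built, 0.96 rad = pressed flat (level, against its stop); its toe then lies under the plate corner. Stiff hinge (0.22 N m: about 6 N on the tab; it stays where it is left). Only the shim at the low corner can go flat; at the firm corners the packer blocks it after about 0.25 rad.
- shim_3 (a joint): Hinge of the near left shim, a steel strip 20 mm wide. 0 = standing up as built, 0.96 rad = pressed flat (level, against its stop); its toe then lies under the plate corner. Stiff hinge (0.22 N m: about 6 N on the tab; it stays where it is left). Only the shim at the low corner can go flat; at the firm corners the packer blocks it after about 0.25 rad.
- shim_4 (a joint): Hinge of the near right shim, a steel strip 20 mm wide. 0 = standing up as built, 0.96 rad = pressed flat (level, against its stop); its toe then lies under the plate corner. Stiff hinge (0.22 N m: about 6 N on the tab; it stays where it is left). Only the shim at the low corner can go flat; at the firm corners the packer blocks it after about 0.25 rad.
- ferrule_mid (a point): Middle (half-way up) of a pale steel flanged ferrule, 46 mm across, 30 mm high, that stands loose on the middle of the plate; leave it there.
- mug: Grey mug, 92 mm high, standing at the back right; bystander. Origin: centre of its underside.
- tape: Yellow tape measure, 72 x 79 x 36 mm; bystander. Origin: centre of its underside.
- bolt: Steel hex bolt standing on its head, 68 mm high; bystander. Origin: centre of its underside.
- roll: Roll of masking tape lying flat, 100 mm across, 24 mm high, left of the bed; bystander. Origin: centre of its underside.
- nut: Steel hex nut, 20 mm across, 10 mm high, near the front edge; bystander. Origin: centre of its underside.
Mind the look-alikes: they are no part of the job. There is more than one size of the part that bears ferrule_mid; the job needs the smaller.

How it is judged:
By the outcome, as a careful person would: the job done as asked, in the order asked, and still so for the second after the job is handed in, with the robot touching nothing.
It also fails if it takes over 48 s, if anything falls off the work surface, if the arm or the gripper's body presses on something with over 40 N, if the wrist force passes 120 N, or if a joint passes its speed limit or range.

### The arm

A 7-joint arm with a two-finger parallel gripper is mounted at the origin on a cart in front of the work surface, level with it; the furniture and walls round the work are solid. World frame = base frame: x ahead of the robot, y to its left, z up, the work surface at z = 0. Lengths are in m, angles in rad, forces in N, time in s.
With the tool pointing down it reaches from about 0.425 to 0.925 m from the base axis. Payload 6.8 kg.
Tool frame: the origin (TCP) lies at the very end of the fingers, on their centre line; the grasp point (between the pads) lies 19 mm behind it; x points along the fingers, y is the direction in which the jaws open and shut, and the axes are right-handed (so a half turn about x gives the same grasp; the last joint's range is limited). The gripper opens to 85 mm and grips with 20 to 120 N. Pads are 22 mm wide; open, the fingers measure 114 mm over their backs; the gripper's body (76 mm by 85 mm) begins 54 mm behind the grasp point. The pads swing forward as they close: fully open they stand 13 mm farther back than shut.
Start: joints at [1.14, 0.477, 0.022, 1.555, -0.011, 1.109, -0.083], TCP at [0.214, -0.64, 0.231] pointing down, gripper open.
Joint ranges: [-2.96, 2.96], [-0.34, 2.1], [-1.41, 1.46], [0.24, 2.44], [-1.37, 4.51], [0.17, 1.92], [-2.96, 2.96]. Speed limits (rad/s): [2.39, 2.39, 3.14, 3.14, 3.14, 3.14, 3.14].

### API

Orientations are given as a rotation vector (axis times angle).
In Python, from bench import get_obs, grab_frame, camera_info, hand_in gives the robot as it stands.
- The arm moves only by the tool apply_moves, never from a script. Its argument "series" is text: rows parted by semicolons, each of 7 numbers parted by spaces: the turn, a rotation vector about the tool's x, y, z in rad, then the shift along the tool's x, y, z in m, then the opening, from 0 (shut) to 1 (fully open). In form: wx wy wz tx ty tz hand; .... A call has 1 to 12 rows; each row is the pose to reach, as a shift and turn from the pose commanded when the call began, along the tool's axes at that moment; what a row does not reach only later rows make up. A row lasts 1/8 s, in which the tool goes at most 62.5 mm and 10.7 degrees, less where a joint would pass 70% of its speed; a pose out of reach is approached as far as the arm can. A call with a gripper value outside its range is refused whole. The fingers move at their own pace and stop on an object; "force" is the grip in N (left out, the last holds). Time passes only in rows, so rows that repeat a pose let the fingers close. It gives the time, the measured TCP pose, the force and the opening at its end, in the units of the state.
- get_obs(): the state, without advancing time (a new reading comes with each control period).
- grab_frame(name): name is "scene" or "side" or "wrist"; returns the picture (384x512x3 uint8, blue, green, red); there is no depth.
- camera_info(name): a dict with "fov_y" (degrees; the focal length in pixels is half the picture's height over the tangent of half this angle, whatever the lens; pixels are square), "cx", "cy" (the principal point, pixels), "rvec" (rotation vector, rad) and "tvec" (3), from world to camera coordinates, as OpenCV has them. Camera axes: x right, y down, z forward; pixel columns grow to the right and rows downward; lengths in m; the calibration is good to about 2 mm. A picture is of the moment at which its call begins: read the wrist's pose just before it. camera_info takes no time and is no camera call; for the wrist camera it gives the pose at the moment of the call.
- hand_in(): hands the job in, once; it reports no verdict.
The state is a dict: "clock": time; "joints": joint angles; "qvel": joint speeds; "tau": joint torques, N m; "tcp_pos": TCP position; "orientation": TCP orientation; "contact_force": force on the tool from outside, world axes, zero at the start; "moment": the same for the moment, N m; "grip_width": finger opening in m.
Only numpy, scipy, OpenCV 4.12 (cv2) and the standard library are available. Lean on these libraries where they do the work, as an engineer would, in place of code of your own. Each camera call takes 0.05 s, during which the arm holds its last target.

## Working session

There is one attempt and no reset: what is moved stays moved. The work goes in short steps, Python scripts to look and compute and a tool call to move; the robot and the scene stay as the last step left them, time stands still between calls to the robot, and variables do not carry over. Pictures are saved under pics/ and viewed, and the job is handed in when it is done.

Besides the shell and the picture viewer there is one more tool, called after "Call:" as name(argument=value, ...), one argument or row to a line, values as JSON. apply_moves: Moves the arm, as the interface text tells. Its arguments: {"type":"object","properties":{"series":{"type":"string"},"force":{"type":"number"}},"required":["series"]}

```bash
mkdir -p pics; ls; python3 - <<'E'
from bench import *
import cv2
o=get_obs();print(o)
for n in("scene","side","wrist"):
    print(n,camera_info(n)); cv2.imwrite(f"pics/{n}0.png",grab_frame(n))
E
```

```text
pics
{'clock': 0.0, 'joints': array([ 1.13990947,  0.47780386,  0.02232047,  1.55645859, -0.01148374,
        1.10927353, -0.0831034 ]), 'qvel': array([ 0.0019601 , -0.00040065,  0.00075572,  0.00038467, -0.00018435,
       -0.00123592, -0.00162948]), 'tau': array([ 4.44466541e-04, -5.96439493e+01,  1.60848476e+00, -2.81185770e+01,
        1.25244947e-02,  9.54562915e-03, -1.75245214e-05]), 'tcp_pos': array([ 0.21392348, -0.63958391,  0.2303198 ]), 'orientation': array([ 2.04714448,  0.33524128, -2.04803611]), 'contact_force': array([-0.09530695, -0.08121323, -0.46216102]), 'moment': array([-0.00606867, -0.02077207, -0.004973  ]), 'grip_width': 0.08525291561545542}
scene {'fov_y': 49.405609487966004, 'cx': 252.48896691321187, 'cy': 185.8916183598287, 'rvec': array([ 1.8880923 , -0.74366374,  0.51894262]), 'tvec': array([-0.34776092,  0.24888649,  0.73886331])}
side {'fov_y': 53.544124293864776, 'cx': 252.43315145462034, 'cy': 190.18471995385084, 'rvec': array([ 2.10850343, -0.19639771,  0.1293707 ]), 'tvec': array([-0.5237067 ,  0.1688179 ,  0.77375998])}
wrist {'fov_y': 59.472004226834734, 'cx': 261.20366257764744, 'cy': 184.18682606670507, 'rvec': array([-2.33051904,  1.6755391 ,  0.27362125]), 'tvec': array([-0.6740695 , -0.04135856,  0.38011532])}
```

View pics/scene0.png

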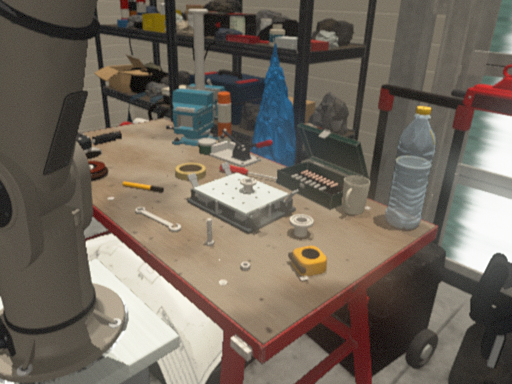

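View pics/side0.png

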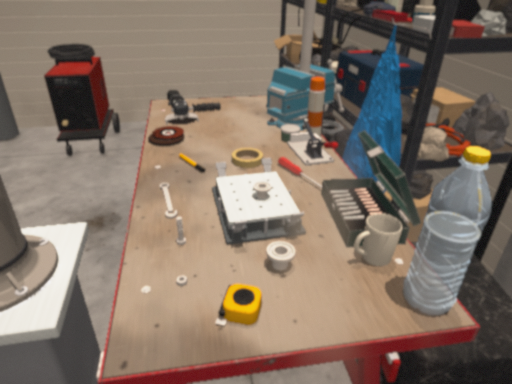

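View pics/wrist0.png

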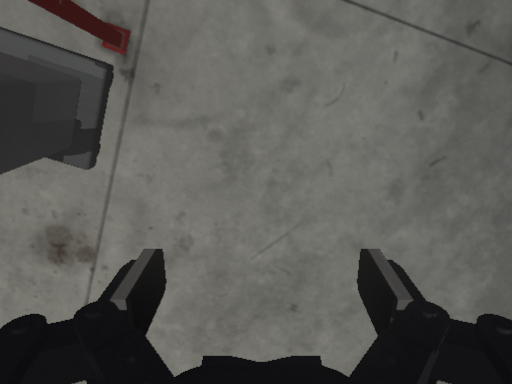

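The scene view shows the plate around (243,196) and the side view around (257,200). The ferrule is on the plate at side (262,188), and a larger look-alike stands on the bench at (280,255). I'll enlarge these.

```bash
python3 - <<'E'
import cv2
a=cv2.imread("pics/scene0.png")[155:245,170:320];cv2.imwrite("pics/sc1.png",cv2.resize(a,None,fx=5.3,fy=5.3,interpolation=cv2.INTER_CUBIC))
a=cv2.imread("pics/side0.png")[140:280,190:320];cv2.imwrite("pics/sd1.png",cv2.resize(a,None,fx=4.2,fy=4.2,interpolation=cv2.INTER_CUBIC))
E
```

```text
(no output)
```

View pics/sc1.png

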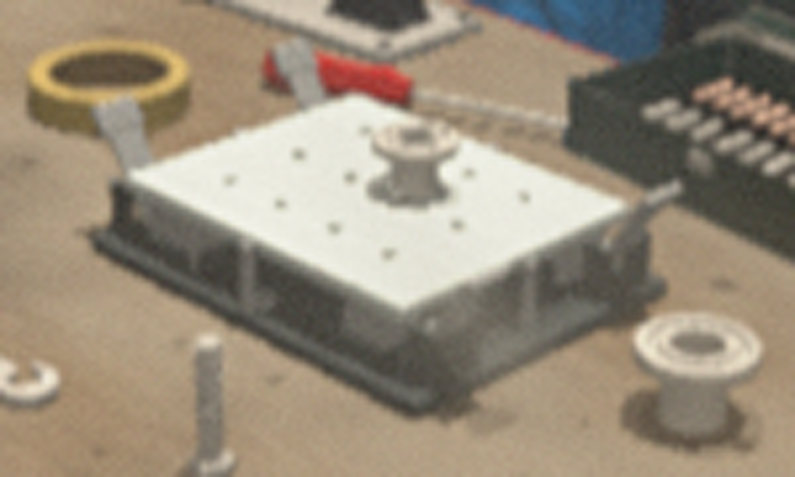

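View pics/sd1.png

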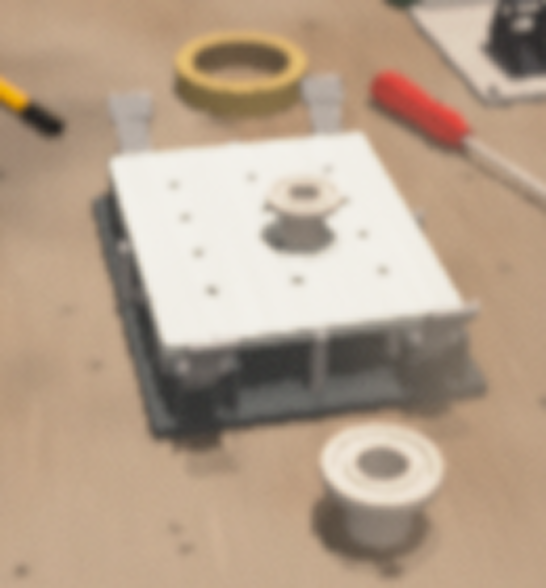

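Scene crop: the plate's top corners are near zoomed (130,175), (355,97), (628,207), (405,310). The smaller ferrule stands on the plate; the larger one on the bench is the look-alike. Next I'll cast rays to z=0.05.

```bash
cat > h.py <<'E'
import cv2,numpy as np
from bench import *
def cam(n):
    c=camera_info(n); f=192/np.tan(np.radians(c["fov_y"]/2))
    K=np.array([[f,0,c["cx"]],[0,f,c["cy"]],[0,0,1]]);R=cv2.Rodrigues(c["rvec"])[0];return K,R,c["tvec"]
def ray(cm,uv,z):
    K,R,t=cm; C=-R.T@t; d=R.T@np.linalg.solve(K,np.r_[uv,1]); return C+d*(z-C[2])/d[2]
def proj(cm,P):
    K,R,t=cm; return cv2.projectPoints(np.array(P,float).reshape(-1,3),cv2.Rodrigues(R)[0],t,K,None)[0][:,0]
E
python3 - <<'E'
from h import *
for n,roi in(("scene",(155,245,170,320)),("side",(160,240,190,310))):
    im=cv2.imread(f"pics/{n}0.png"); y0,y1,x0,x1=roi
    m=np.zeros(im.shape[:2],np.uint8); m[y0:y1,x0:x1]=255*(im[y0:y1,x0:x1].min(2)>205)
    c=max(cv2.findContours(m,0,1)[0],key=cv2.contourArea); h=cv2.convexHull(c)
    q=cv2.approxPolyN(h,4,ensure_convex=True)[0]
    print(n,cv2.contourArea(h),q.tolist())
    cm=cam(n); P=np.array([ray(cm,p,.05) for p in q.astype(float)]); print(P.round(4).tolist(),P.mean(0), np.linalg.norm(np.roll(P,-1,0)-P,axis=1))
E
```

```text
scene 1796.5 [[287, 193], [246, 213], [193, 187], [238, 173]]
[[0.6495, 0.0355, 0.05], [0.4823, 0.0238, 0.05], [0.4767, 0.2364, 0.05], [0.6435, 0.2313, 0.05]] [0.56299852 0.13174186 0.05      ] [0.1676131  0.21268526 0.16687101 0.19591569]
side 2899.5 [[299, 212], [229, 222], [216, 177], [276, 172]]
[[0.6506, 0.0348, 0.05], [0.4843, 0.0239, 0.05], [0.4787, 0.2339, 0.05], [0.6454, 0.2342, 0.05]] [0.5647627  0.13170646 0.05      ] [0.16665219 0.21008454 0.16671236 0.19952377]
```

```bash
cat >> h.py <<'E'
from scipy.spatial.transform import Rotation as Ro
def rows(pts,Rt=None,start=None):
    "world waypoints -> tool-frame rows relative to the current pose"
    o=get_obs();R0=Ro.from_rotvec(o["orientation"]);p0=o["tcp_pos"] if start is None else np.array(start)
    w=(R0.inv()*Rt).as_rotvec() if Rt is not None else np.zeros(3)
    for p in pts: print(w.round(3), R0.inv().apply(np.array(p)-p0).round(4))
E
python3 - <<'E'
from h import *
o=get_obs();print(Ro.from_rotvec(o["orientation"]).as_matrix().round(3))
cs,cd=cam("scene"),cam("side")
c=np.array([.564,.132]);a=.028;M=np.array([[np.cos(a),-np.sin(a)],[np.sin(a),np.cos(a)]])
for i,(sx,sy) in enumerate([(1,1),(1,-1),(-1,1),(-1,-1)],1):
    P=np.r_[c+M@[68*sx/1e3,80*sy/1e3],.05];T=np.r_[c+M@[68*sx/1e3,.136*sy],.07];print(i,P.round(4),T.round(4),proj(cs,T).round(1),proj(cd,T).round(1))
# observed tab tops in crops -> z=.07
for n,cm,L in(("scene",cs,[(170+120/5.3,155+115/5.3),(170+295/5.3,155+60/5.3),(170+655/5.3,155+200/5.3)]),("side",cd,[(190+132/4.2,140+105/4.2),(190+322/4.2,140+90/4.2),])):
    for u in L:
        p=ray(cm,u,.07);print(n,np.round(u,1),p.round(4),"bed frame",(M.T@(p[:2]-c)).round(4))
print("bottle",ray(cs,(403,228),0),ray(cd,(430,310),0),"mug",ray(cd,(375,262),0), "bolt",ray(cd,(181,243),0))
E
```

```text
[[-0.001  0.317 -0.948]
 [ 0.001 -0.948 -0.317]
 [-1.    -0.001  0.   ]]
1 [0.6297 0.2139 0.05  ] [0.6282 0.2699 0.07  ] [[226.  164.6]] [[267.3 160.3]]
2 [0.6342 0.0539 0.05  ] [ 0.6358 -0.002   0.07  ] [[294.5 192.2]] [[298.2 214.5]]
3 [0.4938 0.2101 0.05  ] [0.4922 0.266  0.07  ] [[190.9 176. ]] [[219.3 164.6]]
4 [0.4983 0.0501 0.05  ] [ 0.4998 -0.0059  0.07  ] [[259.6 207.9]] [[237.9 221.7]]
scene [192.6 176.7] [0.4928 0.2587 0.07  ] bed frame [-0.0677  0.1286]
scene [225.7 166.3] [0.6179 0.2595 0.07  ] bed frame [0.0574 0.126 ]
scene [293.6 192.7] [ 0.6311 -0.0027  0.07  ] bed frame [ 0.0633 -0.1366]
side [221.4 165. ] [0.4976 0.2627 0.07  ] bed frame [-0.0627  0.1325]
side [266.7 161.4] [0.6249 0.2632 0.07  ] bed frame [0.0645 0.1295]
bottle [ 0.80199825 -0.24071967  0.        ] [ 0.82146324 -0.24736714  0.        ] mug [ 0.78130272 -0.106724    0.        ] bolt [0.37452349 0.03112555 0.        ]
```

Call:
apply_moves(
  series="-0.17 0 0 0 -0.026 -0.052 0; -0.34 0 0 0 -0.053 -0.104 0; -0.5 0 0 0 -0.079 -0.156 0; -0.6 0 0 0 -0.105 -0.207 0; -0.7 0 0 0 -0.131 -0.259 0; -0.8 0 0 0 -0.158 -0.311 0; -0.85 0 0 0 -0.184 -0.363 0; -0.92 0 0 0.01 -0.24 -0.381 0; -1 0 0 0.02 -0.295 -0.399 0; -1.1 0 0 0.02 -0.35 -0.417 0; -1.2 0 0 0.02 -0.405 -0.435 0; -1.274 0 0 0.02 -0.46 -0.453 0",
  force=40,
)

```text
clock: 1.65
tcp_pos: [0.4975, -0.0585, 0.2113]
orientation: [1.188, 1.222, -1.188]
contact_force: [1.0, -0.1, -0.1]
grip_width: 0.0003
```

```bash
python3 - <<'E'
from h import *
o=get_obs();print(o["clock"],o["tcp_pos"],o["contact_force"],o["grip_width"],Ro.from_rotvec(o["orientation"]).as_matrix().round(3).tolist())
a=.028
Rt=Ro.from_matrix(np.array([[0,np.cos(a),-np.sin(a)],[0,np.sin(a),np.cos(a)],[-1,0,0]]).T.T) 
print(Rt.as_matrix(),np.linalg.det(Rt.as_matrix()))
rows([(.4983,.0501,.2),(.4983,.0501,.07)],Rt)
E
```

```text
1.65 [ 0.49745095 -0.05849881  0.21128148] [ 1.01680099 -0.1127854  -0.11893577] 0.0002709711333672885 [[0.0, 1.0, 0.028], [-0.0, 0.028, -1.0], [-1.0, 0.0, 0.0]]Traceback (most recent call last):
  File "<stdin>", line 4, in <module>
  File "scipy/spatial/transform/_rotation.pyx", line 1143, in scipy.spatial.transform._rotation.Rotation.from_matrix
ValueError: Non-positive determinant (left-handed or null coordinate frame) in rotation matrix 0: [[ 0.          0.99960803 -0.02799634]
 [ 0.          0.02799634  0.99960803]
 [-1.          0.          0.        ]].
```

```bash
python3 - <<'E'
from h import *
cm=cam("wrist");cv2.imwrite("pics/w1.png",grab_frame("wrist"))
print(proj(cm,[(.4823,.0238,.05),(.65,.035,.05),(.478,.235,.05),(.645,.232,.05)]).round(0).tolist(), -cm[1].T@cm[2])
E
```

```text
[[246.0, 71.0], [444.0, 63.0], [244.0, -269.0], [496.0, -253.0]] [0.49547997 0.02217422 0.35301007]
```

View pics/w1.png

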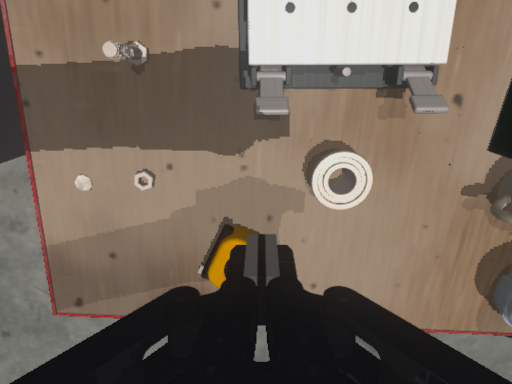

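```bash
python3 - <<'E'
from h import *
cm=cam("wrist")
for u,z in(((247,65),.05),((449,61),.05),((272,105),.07),((430,103),.07)): print(u,ray(cm,u,z).round(4))
im=cv2.imread("pics/w1.png");print((im[30,240:252].min(1)),im[30,440:460].min(1),im[55:75,300].min(1))
rows([(.56,.08,.2),(.498,.052,.2)])
E
```

```text
(247, 65) [0.4819 0.038  0.05  ]
(449, 61) [0.6532 0.0484 0.05  ]
(272, 105) [0.5042 0.0073 0.07  ]
(430, 103) [0.6341 0.0144 0.07  ]
[ 95  98  98  97  97  92  75 102 170 214 227 226] [219 220 221 221 220 220 220 221 221 221 221 191 110  96  96  96  96  96
  98  97] [224 224 224 225 224 224 225 223 208 169  98  89  89  88  88  89  88  88
  87  91]
[0. 0. 0.] [ 0.0123  0.0679 -0.1266]
[0. 0. 0.] [ 0.0121  0.0048 -0.1012]
```

The arm was still settling during that shot, so the reading can't be trusted. I'll move in, hold still and look again.

Call:
apply_moves(
  series="0 0 0 0.005 0.03 -0.06 0; 0 0 0 0.01 0.06 -0.12 0; 0 0 0 0.01 0.065 -0.13 0; 0 0 0 0.01 0.065 -0.13 0; 0 0 0 0.01 0.065 -0.13 0; 0 0 0 0.01 0.065 -0.13 0",
)

```text
clock: 2.45
tcp_pos: [0.5591, 0.0692, 0.2013]
orientation: [1.191, 1.219, -1.193]
contact_force: [0.4, -0.2, 0.3]
grip_width: -0.0003
```

```bash
python3 - <<'E'
from h import *
o=get_obs();print(o["tcp_pos"],abs(o["qvel"]).max(),o["contact_force"])
cm=cam("wrist");im=grab_frame("wrist");cv2.imwrite("pics/w2.png",im);print(get_obs()["tcp_pos"])
m=(255*(im.min(2)>150)).astype(np.uint8)
for c in cv2.findContours(m,0,1)[0]:
    if cv2.contourArea(c)>4000:
        q=cv2.approxPolyN(cv2.convexHull(c),4,ensure_convex=True)[0]
        P=np.array([ray(cm,p,.05) for p in q.astype(float)]);print(q.tolist(),P.round(4).tolist(),P.mean(0), np.linalg.norm(np.roll(P,-1,0)-P,axis=1))
np.savez("cmw.npz",K=cm[0],R=cm[1],t=cm[2])
E
```

```text
[0.55911933 0.0691651  0.20128927] 0.00839007833650136 [ 0.41237364 -0.18502685  0.303227  ]
[0.55920313 0.06949228 0.20138725]
[[378, 0], [360, 204], [181, 205], [162, 0]] [[0.6468, 0.2057, 0.05], [0.6527, 0.0355, 0.05], [0.485, 0.0304, 0.05], [0.479, 0.2017, 0.05]] [0.56587517 0.11833231 0.05      ] [0.17029545 0.16771664 0.17138975 0.16782109]
```

View pics/w2.png

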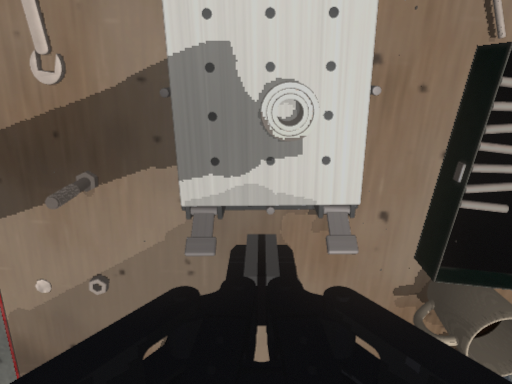

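Wrist view: plate right edge at rows 204-205, columns 181-360; shim 4's tab is at (201,247), shim 2's at (341,243), and the ferrule at (291,110). The edge length is 168 mm (170 expected), with yaw about 0.033.

```bash
cat >> h.py <<'E'
c0=np.array([.565,.135]);a0=.033;M0=np.array([[np.cos(a0),-np.sin(a0)],[np.sin(a0),np.cos(a0)]])
def bed(x,y,z): return np.r_[c0+M0@[x,y],z]
E
python3 - <<'E'
from h import *
d=np.load("cmw.npz");cm=d["K"],d["R"],d["t"]
for u in((201,247),(341,243)):
    p=ray(cm,u,.07);print(p,M0.T@(p[:2]-c0))
for u in((291,110),): p=ray(cm,u,.08);print("ferr",p,M0.T@(p[:2]-c0))
for i,s in enumerate([(1,1),(1,-1),(-1,1),(-1,-1)],1): print(i,bed(.068*s[0],.08*s[1],.05).round(4))
rows([bed(-.068,-.08,.07),bed(-.068,-.08,.056)])
E
```

```text
[ 0.50610882 -0.00225207  0.07      ] [-0.06338762 -0.13523428]
[0.6333574  0.00493753 0.07      ] [ 0.0640289  -0.13224704]
ferr [0.5809371  0.12331394 0.08      ] [ 0.01554285 -0.01220552]
1 [0.6303 0.2172 0.05  ]
2 [0.6356 0.0573 0.05  ]
3 [0.4944 0.2127 0.05  ]
4 [0.4997 0.0528 0.05  ]
[0. 0. 0.] [ 0.1314 -0.0599  0.0152]
[0. 0. 0.] [ 0.1454 -0.0599  0.0152]
```

Call:
apply_moves(
  series="0 0 0 0.05 -0.06 0.015 0; 0 0 0 0.1 -0.06 0.015 0; 0 0 0 0.13 -0.06 0.015 0; 0 0 0 0.141 -0.06 0.015 0; 0 0 0 0.145 -0.06 0.015 0; 0 0 0 0.147 -0.06 0.015 0; 0 0 0 0.147 -0.06 0.015 0",
)

```text
clock: 3.38
tcp_pos: [0.5006, 0.055, 0.0552]
orientation: [1.191, 1.22, -1.189]
contact_force: [-0.3, 0.4, 0.2]
grip_width: -0.0
```

```bash
python3 - <<'E'
from h import *
o=get_obs();print(o["tcp_pos"],o["contact_force"])
cv2.imwrite("pics/w3.png",grab_frame("side"));rows([bed(-.068,-.08,.05)])
E
```

```text
[0.50063588 0.05496895 0.05515671] [-0.30215708  0.43994574  0.16494297]
[0. 0. 0.] [ 0.0051 -0.0009  0.0022]
```

View pics/w3.png

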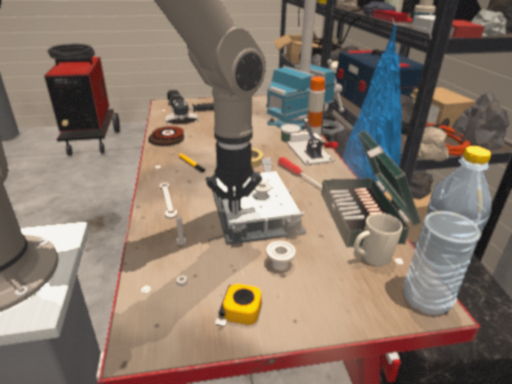

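The fingertips are over the near right corner, about 5 mm above it and clear. Now I'll press gently.

Call:
apply_moves(
  series="0 0 0 0.002 0 0.002 0; 0 0 0 0.004 0 0.002 0; 0 0 0 0.005 0 0.002 0; 0 0 0 0.006 0 0.002 0; 0 0 0 0.007 0 0.002 0; 0 0 0 0.007 0 0.002 0",
)

```text
clock: 4.18
tcp_pos: [0.4998, 0.0525, 0.0473]
orientation: [1.19, 1.221, -1.191]
contact_force: [-1.4, -2.9, 3.6]
grip_width: 0.0004
```

Call:
apply_moves(
  series="0 0 0 0.001 0 0 0; 0 0 0 0.002 0 0 0; 0 0 0 0.002 0 0 0; 0 0 0 0.002 0 0 0",
)

```text
clock: 4.68
tcp_pos: [0.4997, 0.0525, 0.0453]
orientation: [1.19, 1.221, -1.191]
contact_force: [-1.9, -3.2, 5.6]
grip_width: 0.0003
```

Call:
apply_moves(
  series="0 0 0 0.001 0 0 0; 0 0 0 0.002 0 0 0; 0 0 0 0.003 0 0 0; 0 0 0 0.003 0 0 0",
)

```text
clock: 5.18
tcp_pos: [0.4999, 0.0524, 0.0445]
orientation: [1.189, 1.219, -1.191]
contact_force: [-10.1, -5.3, 34.5]
grip_width: 0.0001
```

```bash
python3 - <<'E'
from h import *
o=get_obs();print(o["tcp_pos"],o["contact_force"])
a=grab_frame("side")[140:280,190:320];b=cv2.imread("pics/w3.png")[140:280,190:320]
cv2.imwrite("pics/s4.png",cv2.resize(np.hstack([b,a]),None,fx=3,fy=3,interpolation=cv2.INTER_CUBIC))
E
```

```text
[0.49989015 0.0523646  0.04453774] [-10.09567187  -5.29517159  34.49250633]
```

View pics/s4.png

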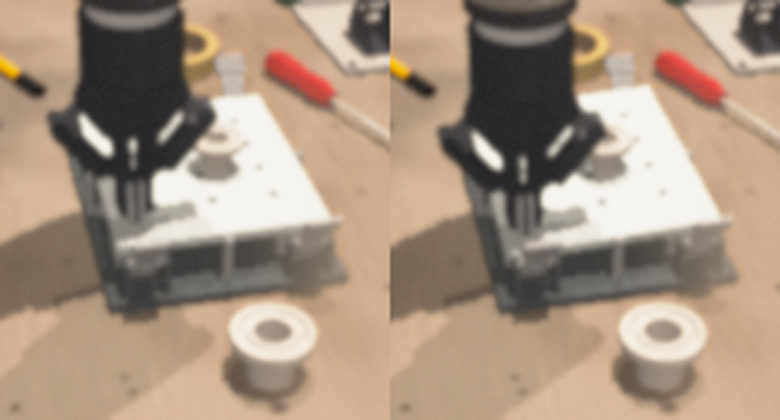

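Corner 4 sank about 5.5 mm at 4–6 N, then hit a hard stop (z 44.5 mm, 34 N), so it's the one that gives way. I'll let it come up and check.

Call:
apply_moves(
  series="0 0 0 -0.002 0 0 0; 0 0 0 -0.005 0 0 0; 0 0 0 -0.01 0 0 0; 0 0 0 -0.04 0 0 0; 0 0 0 -0.06 0 0 0; 0 0 0 -0.06 0 0 0",
)

```text
clock: 5.98
tcp_pos: [0.5012, 0.0539, 0.1035]
orientation: [1.192, 1.22, -1.186]
contact_force: [-0.2, -0.1, 0.1]
grip_width: -0.0001
```

```bash
python3 - <<'E'
from h import *
o=get_obs();print(o["tcp_pos"],o["contact_force"])
a=grab_frame("side")[140:280,190:320]
cv2.imwrite("pics/s5.png",cv2.resize(a,None,fx=4.2,fy=4.2,interpolation=cv2.INTER_CUBIC))
L=[(90,100),(18.2,71.2),(24,65.3),(29.4,61.3),(35,56.6),(39.8,50.8),(42.2,46),(44,40),(44,37)]
rows([bed(-.064,-.050,.1)]+[bed(-.064,-(.113+u/1e3-.011),z/1e3) for u,z in L[1:]])
E
```

```text
[0.50116606 0.05391032 0.10347693] [-0.20036568 -0.1119314   0.06604122]
[0. 0. 0.] [ 0.0025  0.0031 -0.0293]
[0. 0. 0.] [0.0312 0.0036 0.0409]
[0. 0. 0.] [0.0371 0.0036 0.0467]
[0. 0. 0.] [0.0411 0.0036 0.0521]
[0. 0. 0.] [0.0458 0.0036 0.0577]
[0. 0. 0.] [0.0516 0.0037 0.0625]
[0. 0. 0.] [0.0564 0.0037 0.0649]
[0. 0. 0.] [0.0624 0.0037 0.0667]
[0. 0. 0.] [0.0654 0.0037 0.0667]
```

View pics/s5.png

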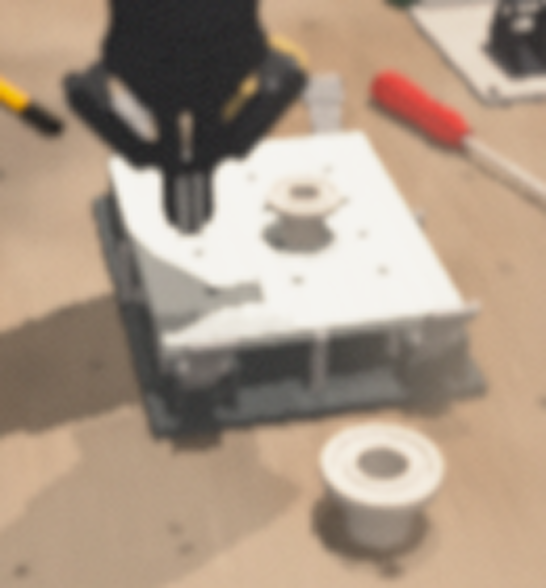

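The corner is back up and the ferrule is standing in place. Next I'll start shim 4's tab along its arc.

Call:
apply_moves(
  series="0 0 0 0 0.004 0.02 0; 0 0 0 0.015 0.004 0.041 0; 0 0 0 0.026 0.004 0.041 0; 0 0 0 0.031 0.004 0.041 0; 0 0 0 0.034 0.004 0.044 0; 0 0 0 0.037 0.004 0.047 0; 0 0 0 0.039 0.004 0.0495 0; 0 0 0 0.041 0.004 0.052 0; 0 0 0 0.041 0.004 0.052 0",
)

```text
clock: 7.15
tcp_pos: [0.5053, 0.0023, 0.0615]
orientation: [1.19, 1.222, -1.188]
contact_force: [-2.8, 4.7, 1.6]
grip_width: -0.0002
```

```bash
python3 - <<'E'
from h import *
o=get_obs();p=o["tcp_pos"];print(p,M0.T@(p[:2]-c0),o["contact_force"])
cv2.imwrite("pics/w6.png",grab_frame("wrist"))
a=grab_frame("side")[160:260,200:300]
cv2.imwrite("pics/s6.png",cv2.resize(a,None,fx=5,fy=5,interpolation=cv2.INTER_CUBIC))
L=[(35,56.6),(39.8,50.8),(42.2,46),(44,40),(44,37)]
rows([bed(-.064,-(.113+u/1e3-.011),z/1e3) for u,z in L])
E
```

```text
[0.50526503 0.00225371 0.06151005] [-0.06408228 -0.13070312] [-2.75082477  4.69101375  1.62059469]
[0. 0. 0.] [0.0049 0.0001 0.0063]
[0. 0. 0.] [0.0107 0.0001 0.0111]
[0. 0. 0.] [0.0155 0.0002 0.0135]
[0. 0. 0.] [0.0215 0.0002 0.0153]
[0. 0. 0.] [0.0245 0.0002 0.0153]
```

View pics/s6.png

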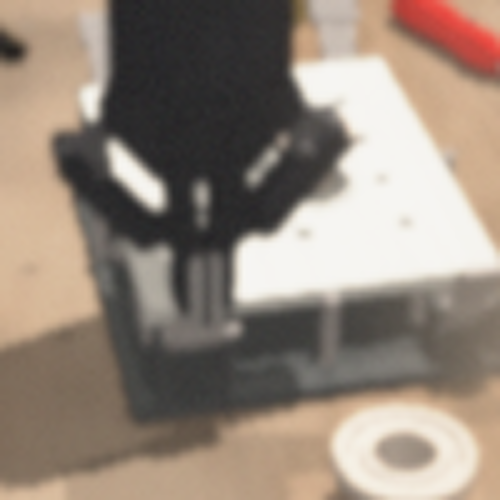

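View pics/w6.png

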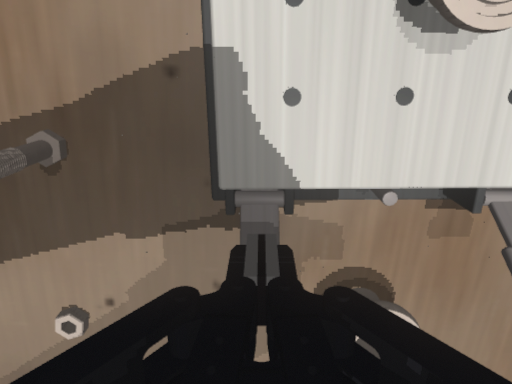

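The tip is on tab 4 and pushing it, with about 5 N of reaction. I'll carry on down to flat.

Call:
apply_moves(
  series="0 0 0 0.003 0 0.003 0; 0 0 0 0.005 0 0.006 0; 0 0 0 0.008 0 0.009 0; 0 0 0 0.011 0 0.011 0; 0 0 0 0.013 0 0.012 0; 0 0 0 0.0155 0 0.0135 0; 0 0 0 0.0185 0 0.0145 0; 0 0 0 0.0205 0 0.0153 0; 0 0 0 0.0215 0 0.0153 0; 0 0 0 0.0215 0 0.0153 0",
)

```text
clock: 8.5
tcp_pos: [0.5064, -0.0144, 0.0401]
orientation: [1.191, 1.22, -1.189]
contact_force: [1.5, 3.1, 5.1]
grip_width: -0.0002
```

Call:
apply_moves(
  series="0 0 0 0.001 0 0 0; 0 0 0 0.002 0 0 0; 0 0 0 0.003 0 0 0; 0 0 0 0.003 0 0 0",
)

```text
clock: 9.0
tcp_pos: [0.5068, -0.0145, 0.0392]
orientation: [1.19, 1.218, -1.189]
contact_force: [-6.7, 3.4, 30.7]
grip_width: -0.0003
```

It reached a hard stop at z≈39 mm with 31 N. Now I'll retract straight up and inspect.

Call:
apply_moves(
  series="0 0 0 -0.003 0 0 0; 0 0 0 -0.02 0 0 0; 0 0 0 -0.06 0 0 0; 0 0 0 -0.12 0 -0.01 0; 0 0 0 -0.16 0.03 -0.04 0; 0 0 0 -0.16 0.06 -0.08 0; 0 0 0 -0.16 0.06 -0.08 0; 0 0 0 -0.16 0.06 -0.08 0; 0 0 0 -0.16 0.06 -0.08 0",
)

```text
clock: 10.12
tcp_pos: [0.5627, 0.0654, 0.1963]
orientation: [1.19, 1.221, -1.193]
contact_force: [-1.3, -1.3, -0.7]
grip_width: 0.0
```

```bash
python3 - <<'E'
from h import *
o=get_obs();print(o["tcp_pos"],o["contact_force"])
cv2.imwrite("pics/w7.png",grab_frame("wrist"));cm=cam("wrist")
print("flat",proj(cm,[bed(-.064,-.151,.04),bed(-.064,-.135,.07)]))
a=grab_frame("side")
cv2.imwrite("pics/s7.png",cv2.resize(a[140:280,190:320],None,fx=4.2,fy=4.2,interpolation=cv2.INTER_CUBIC))
a=grab_frame("scene")[155:245,170:320];cv2.imwrite("pics/sc7.png",cv2.resize(a,None,fx=5.3,fy=5.3,interpolation=cv2.INTER_CUBIC))
E
```

```text
[0.56265975 0.06540934 0.19632992] [-1.34893175 -1.34517613 -0.65939258]
flat [[201.98981373 245.33438191]
 [195.18821098 245.72997599]]
```

View pics/w7.png

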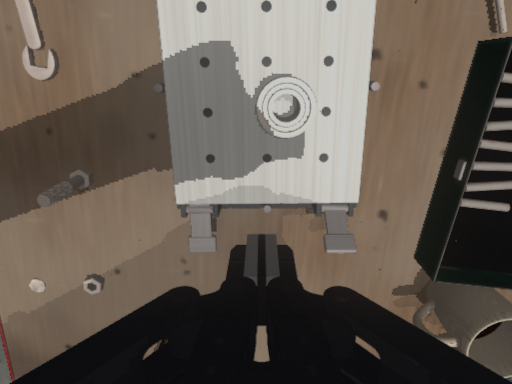

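View pics/s7.png

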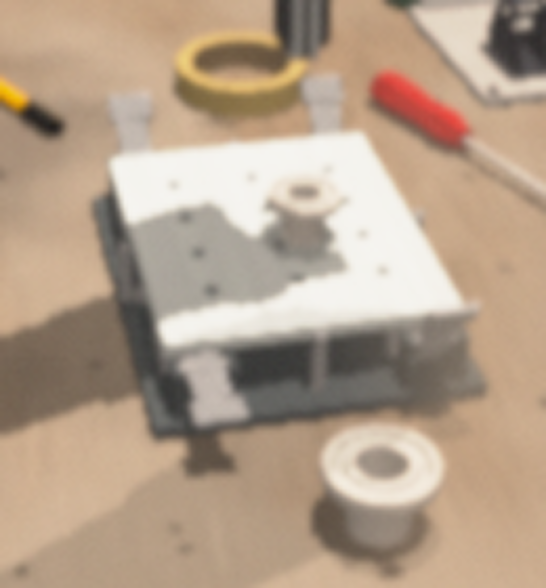

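View pics/sc7.png

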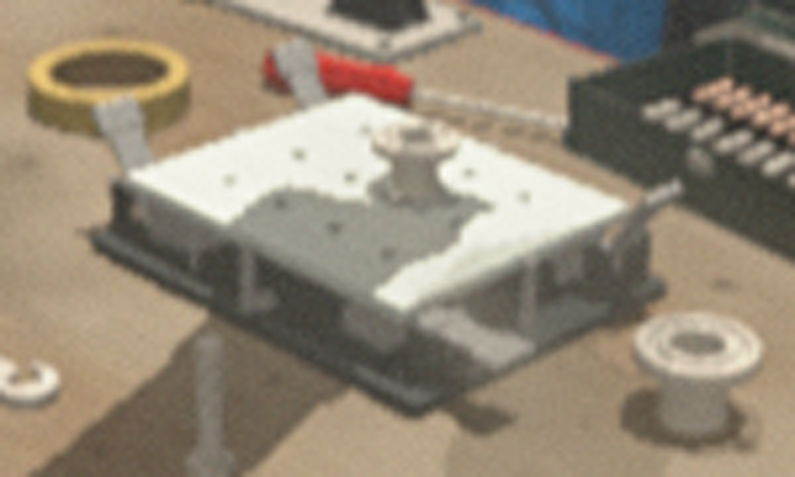

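Shim 4 lies flat, the other three stand, and the ferrule is unmoved. I'll measure the tab's position once before handing in.

```bash
python3 - <<'E'
from h import *
for n,u in(("side",(190+220/4.2,140+405/4.2)),("scene",(170+503/5.3,155+350/5.3))):
    p=ray(cam(n),u,.04);print(n,p,M0.T@(p[:2]-c0))
o=get_obs();print(o["contact_force"],abs(o["qvel"]).max())
E
```

```text
side [ 0.50709527 -0.0198946   0.04      ] [-0.0629838  -0.15289976]
scene [ 0.50159284 -0.02407386  0.04      ] [-0.06862112 -0.1568952 ]
[0.1179143  0.23773836 0.24249954] 0.005048958652902934
```

Both views put the tab at about 151–157 mm out, which matches flat. Handing in.

```bash
python3 -c "
from bench import *
print(hand_in(),get_obs()['clock'])"
```

```text
the job is handed in; nothing more can be done
the job is handed in; nothing more can be done
```

The low corner was the near right one (corner 4). I let it come back up and pressed shim 4 down flat, then handed the job in at about 10 s.

- **Finding the corner:** corner 4 was the first one I pressed. It gave way at about 4–6 N, sank about 5.5 mm and hit a hard stop. After I let go, the picture showed it back up. I did not press the other three corners.
- **Pressing the shim:** I followed tab 4 along its arc to a hard stop at z ≈ 39 mm with 31 N.
- **Final checks:** the tab measures 153 mm out in the side view and 157 mm in the scene view, where 151 mm is expected. The scene-view figure is a little far, but that view is coarse. The other three shims and the ferrule stand as they were, nothing else visibly moved, and the arm is clear with no contact force.
- **Readings that disagreed:** my first wrist picture was off by up to about 14 mm because the arm was still settling, so I discarded it. The later wrist reading of the plate differed from the fixed cameras by 3–5 mm. I used a value between them, and the presses landed where intended.

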